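# Tip the donated toys into the chest drawer

## Robot

A 6-joint arm with a two-finger parallel gripper is mounted at the origin on the work surface. World frame = base frame: x ahead of the robot, y to its left, z up, the work surface at z = 0. Lengths are in m, angles in rad, forces in N, time in s.
With the tool pointing down it reaches from about 0.35 to 0.85 m from the base axis. Payload 8.1 kg.
Tool frame: the origin (TCP) lies on the centre line of the jaws, within the pads' length; the fingertips stand 17 mm ahead of it and the grasp point (between the pads) lies 2 mm behind it; z points along the fingers, y is the line along which they close (so a half turn about z gives the same grasp; the last joint's range is limited). The gripper opens to 93 mm and grips with 3 to 60 N. Pads are 15 mm wide; open, the fingers measure 128 mm over their backs; the gripper's body (75 mm by 188 mm) begins 65 mm behind the grasp point.
Start: joints at [-1.209, 0.13, 1.488, -0, 1.523, -0.085], TCP at [0.259, -0.541, 0.236] pointing down, gripper open.
Joint ranges: [-2.96, 2.96], [-0.89, 2.26], [0.02, 2.5], [-1.34, 4.48], [0, 2.73], [-2.66, 2.66]. Speed limits (rad/s): [2.39, 2.39, 2.79, 3.14, 3.14, 3.14].

## Interface

Orientations are given as a rotation vector (axis times angle).
In Python, from plant import telemetry, viewer, order gives the robot as it stands.
- The arm moves only by the tool send_rows, never from a script. Its argument "plan" is a list that holds one entry, the list of rows, each a list of 5 numbers: the closure, from -1 (fully open) to 1 (shut), then the shift along the world's x, y, z normalised to -1 to 1, where 1 is 0.2 m, then the turn about the world's z normalised to -1 to 1, where 1 is 60 degrees. A call has 1 to 20 rows; each row is the pose to reach, as a shift and turn from the pose commanded when the call began; what a row does not reach only later rows make up. A row lasts 1/12 s, in which the tool goes at most 41.7 mm and 7.16 degrees, less where a joint would pass 70% of its speed; a pose out of reach is approached as far as the arm can. A call with a number of a shift or a turn outside -1 to 1 is refused whole. A call with a gripper value outside its range is refused whole. The fingers move at their own pace and stop on an object; "force" is the grip in N (left out, the last holds). Time passes only in rows, so rows that repeat a pose let the fingers close. It gives the time, the measured TCP pose, the force, the opening and the grip force at its end, in the units of the state.
- telemetry.read_state(): the state, without advancing time (a new reading comes with each control period).
- viewer.read_camera(name): name is "scene" or "side" or "wrist"; returns (picture, depth): 384x512x3 uint8, blue, green, red; 384x512 float32, m along the optical axis (not along the pixel's ray), 0 where there is no reading.
- viewer.calibration(name): a dict with "camera_matrix" (3x3 intrinsics, pixels), "extrinsics" (4x4, takes a point from camera to world coordinates); the wrist camera has in their place "hand_eye" (4x4, takes a point from camera to tool coordinates, whose origin is the TCP and whose axes are the flange's). Camera axes: x right, y up, looking along -z (the intrinsics and any distortion apply to the point x, -y, -z); pixel columns grow to the right and rows downward; lengths in m; the calibration is good to about 2 mm. A picture is of the moment at which its call begins: read the wrist's pose just before it. calibration takes no time and is no camera call.
- order.close_job(): hands the job in; it is judged then, once.
The state is a dict: "t": time; "q": joint angles; "dq": joint speeds; "joint_torque": joint torques, N m; "tool_pos": TCP position; "orientation": TCP orientation; "force": force on the tool from outside, world axes, zero at the start; "wrist_torque": the same for the moment, N m; "opening": finger opening in m; "gripper_force": force on a finger pad.
Only numpy, scipy, OpenCV 4.12 (cv2) and the standard library are available. Lean on these libraries where they do the work, as an engineer would, in place of code of your own. Each camera call takes 0.05 s, during which the arm holds its last target. There are 200 camera calls.

## Task

Pull the blue drawer of the low chest well open, then lift the yellow tote of wooden toys by its bar and tip all six toys out of its open side into the drawer. Set the empty tote down gently, upright in the middle of the green mat, and leave the drawer fully shut with the toys inside. Leave everything else on the table where it stands.

Things in the scene. Friction and masses are not known exactly. Their poses are not given: they have to be found in the camera images.
- chest_front_edge (a point): middle of the front edge of the top of a fixed low wooden chest, 135 above the table. The chest stands on the table, 235 deep from this edge to its back and 270 wide, and has one blue-fronted drawer across its whole front. Axes of the chest: x points from the drawer front to the chest's back, y along the front, z up. The shut drawer's front panel reaches from this edge 15 towards -x
- chest_drawer0 (a joint): how far the drawer is pulled out, m: 0 shut, at most 0.173; it slides out along the chest's -x, towards the robot, with light friction, and stays where it is left
- chest_drawer0_handle (a point): grip point of the drawer's handle, moving with the drawer: the middle of a steel bar 11 thick and 120 long (along the chest's y), 97 above the table, standing 35 off the drawer front on two short posts near its ends; 29 of free space between bar and front
- drawer_floor (a point): a point on the drawer's inner floor (22 above the table), midway across it and 62 behind the inner side of its front panel, moving with it; axes as the chest's. Inside, the drawer reaches from x = -62 to x = 142 of this point and 114 to either side along y; its walls are 91 high inside, its front panel rises to 120 above the table and its outer face is at x = -84.
- tote: loose yellow open tote holding the six toys, 130 (its x) x 150 (its y), floor 5 thick. Origin: centre of its underside, z up. A back wall 50 high at +x, end walls 45 high at y = +-72; the -x side is quite open (no wall or lip) and is where it pours. A black carrying bar runs over the middle from end to end. Weighs about 0.3 kg empty, 0.45 kg full
- tote_handle (a point): middle of the tote's carrying bar, 105 above the tote's underside: a square bar 14 x 14, 140 long along the tote's y, free from above over its whole length except the last 5 at each end; axes as the tote's
- mat: fixed green mat lying on the table, 180 (its x) x 220 (its y) x 3 thick; origin: centre of its underside. It lies on the other side of the chest from the tote
- toy_arch_red: red wooden arch block, 32 x 32 x 32, about 22 g, lying in the tote at the start; origin: centre of its underside
- toy_house: small wooden house, 30 x 30 base, blue conical roof, 34 high, about 22 g, lying in the tote at the start; origin: centre of its underside
- toy_stud_green: green stud brick 32 x 32 x 30, about 22 g, lying in the tote at the start; origin: centre of its underside
- toy_drum: dark wooden drum, 32 across, 30 high, about 22 g, lying in the tote at the start; origin: centre of its underside
- toy_stud_orange: orange stud brick 32 x 32 x 30, about 22 g, lying in the tote at the start; origin: centre of its underside
- toy_arch_blue: blue wooden arch block, 32 x 32 x 32, about 22 g, lying in the tote at the start; origin: centre of its underside
- goblet: amber glass goblet, 68 across, 125 high; a bystander to be left alone; origin: centre of its underside
- jar: glass jar with red cap, 72 across, 90 high; a bystander to be left alone; origin: centre of its underside
- mug: blue mug, 76 across, 85 high; a bystander to be left alone; origin: centre of its underside
- figurine: green figurine, 40 across, 80 high; a bystander to be left alone; origin: centre of its underside
Things that resemble listed ones, but are neither listed nor needed, are in the scene too. What is meant by the tote is not orange or purple, and is the larger of those in its own colour.

How it is judged:
On the way, in this order (a step that is already met when the one before it is completed fails the run):
1. the drawer is pulled open by more than 100 mm (value of joint chest_drawer0 above 0.1 m), for 0.1 s.
2. the tote is lifted and tipped over the open drawer (angle between tote's own z axis and vertical above 0.5 rad and height (world z) of tote_handle above 0.16 m and horizontal distance between tote and drawer_floor below 0.3 m and value of joint chest_drawer0 above 0.08 m).
3. all six toys lie in the drawer (x of toy_arch_red in the frame of drawer_floor between -0.07 and 0.15 m and y of toy_arch_red in the frame of drawer_floor between -0.12 and 0.12 m and z of toy_arch_red in the frame of drawer_floor between -0.01 and 0.09 m and x of toy_house in the frame of drawer_floor between -0.07 and 0.15 m and y of toy_house in the frame of drawer_floor between -0.12 and 0.12 m and z of toy_house in the frame of drawer_floor between -0.01 and 0.09 m and x of toy_stud_green in the frame of drawer_floor between -0.07 and 0.15 m and y of toy_stud_green in the frame of drawer_floor between -0.12 and 0.12 m and z of toy_stud_green in the frame of drawer_floor between -0.01 and 0.09 m and x of toy_drum in the frame of drawer_floor between -0.07 and 0.15 m and y of toy_drum in the frame of drawer_floor between -0.12 and 0.12 m and z of toy_drum in the frame of drawer_floor between -0.01 and 0.09 m and x of toy_stud_orange in the frame of drawer_floor between -0.07 and 0.15 m and y of toy_stud_orange in the frame of drawer_floor between -0.12 and 0.12 m and z of toy_stud_orange in the frame of drawer_floor between -0.01 and 0.09 m and x of toy_arch_blue in the frame of drawer_floor between -0.07 and 0.15 m and y of toy_arch_blue in the frame of drawer_floor between -0.12 and 0.12 m and z of toy_arch_blue in the frame of drawer_floor between -0.01 and 0.09 m), for 0.2 s.
At the end, for the whole second after the job is handed in: All six toys are inside the drawer, the drawer is shut to within 8 mm, and the tote stands upright (within 0.08 rad) and at rest on the green mat, its centre within 45 mm of the mat's centre (all of step 3 and value of joint chest_drawer0 below 0.008 m and horizontal distance between tote and mat below 0.045 m and angle between tote's own z axis and vertical below 0.08 rad and z of tote in the frame of mat below 0.01 m and linear speed of tote below 0.02 m/s); the robot touches nothing.
It fails at once if a bystander is displaced by more than 30 mm (distance of any of goblet, jar, mug, figurine from where it was at the start of the episode above 0.03 m).
It fails at once if the tote is dropped or slammed on the mat (still faster than 0.4 m/s within the last 9 mm above it) (z of tote in the frame of mat below 0.012 m and horizontal distance between tote and mat below 0.09 m and linear speed of tote above 0.4 m/s).
It also fails if it takes over 72 s, if anything falls off the work surface, if the arm or the gripper's body presses on something with over 40 N, if the wrist force passes 120 N, or if a joint passes its speed limit or range.

## Working session

There is one attempt and no reset: what is moved stays moved. The work goes in short steps, Python scripts to look and compute and a tool call to move; the robot and the scene stay as the last step left them, time stands still between calls to the robot, and variables do not carry over. Pictures are saved under pics/ and viewed, at most 10 in all, crops included, and the job is handed in when it is done.

Besides the shell and the picture viewer there is one more tool, called after "Call:" by a JSON object that holds its "method" and its "body", one argument or row to a line. send_rows: Moves the arm, as the interface text tells. Scaled input: -1 to 1 covers 0.2 m each way for a shift and 60 degrees each way for a turn. Its arguments: {"type":"object","properties":{"plan":{"type":"array"},"force":{"type":"number"}},"required":["plan"]}

```bash
mkdir -p pics; ls; cat > h.py <<'E'
import numpy as np,cv2
from plant import telemetry,viewer,order
from scipy.spatial.transform import Rotation as R
def cam(n):
    s=telemetry.read_state(); im,d=viewer.read_camera(n); c=viewer.calibration(n); K=np.array(c['camera_matrix'])
    if n=='wrist':
        T=np.eye(4);T[:3,:3]=R.from_rotvec(s['orientation']).as_matrix();T[:3,3]=s['tool_pos'];T=T@np.array(c['hand_eye'])
    else: T=np.array(c['extrinsics'])
    return im,d,K,T
def cloud(d,K,T):
    v,u=np.mgrid[:d.shape[0],:d.shape[1]]
    p=np.stack([(u-K[0,2])/K[0,0]*d,-(v-K[1,2])/K[1,1]*d,-d],-1)
    P=p@T[:3,:3].T+T[:3,3]; P[d==0]=np.nan
    return P
E
python3 - <<'E'
from h import *
print(telemetry.read_state())
for n in ['scene','side','wrist']:
    im,d,K,T=cam(n); cv2.imwrite(f'pics/{n}0.png',im); np.savez(f'{n}0.npz',im=im,P=cloud(d,K,T)); print(n,K.tolist(),T.round(3).tolist(),{k:v for k,v in viewer.calibration(n).items() if k not in('camera_matrix','extrinsics','hand_eye')})
a=cv2.imread('pics/scene0.png');b=cv2.imread('pics/side0.png')
E
```

```text
pics
{'t': 0.0, 'q': array([-1.20939173e+00,  1.31150378e-01,  1.48924351e+00,  2.97026599e-05,
        1.52297999e+00, -8.54082467e-02]), 'dq': array([-0.00015674,  0.00029138,  0.00087416,  0.00039447,  0.00261099,
        0.00098608]), 'joint_torque': array([-1.84439891e-04, -5.59855020e+01, -4.91756952e+01,  7.66822603e-02,
        3.55268258e-02, -1.84120604e-04]), 'tool_pos': array([ 0.25909824, -0.54060048,  0.23461349]), 'orientation': array([-3.06179513e+00, -6.95634229e-01,  3.38536549e-04]), 'force': array([0.31526048, 0.39106641, 0.55665003]), 'wrist_torque': array([-0.01352808,  0.01387819,  0.01712444]), 'gripper_force': 0.0, 'opening': 0.09286689936189618}
scene [[455.2542056545523, 0.0, 253.43989195401156], [0.0, 455.2542056545523, 195.51665015636453], [0.0, 0.0, 1.0]] [[-0.667, -0.545, 0.508, 1.259], [0.745, -0.499, 0.442, 0.546], [0.013, 0.674, 0.739, 1.17], [0.0, 0.0, 0.0, 1.0]] {}
side [[468.28966086504727, 0.0, 257.5586510124634], [0.0, 468.28966086504727, 195.12028758738904], [0.0, 0.0, 1.0]] [[0.758, 0.442, -0.479, -0.265], [-0.652, 0.534, -0.538, -0.998], [0.018, 0.72, 0.693, 1.301], [0.0, 0.0, 0.0, 1.0]] {}
wrist [[268.15091044099483, 0.0, 255.13940051635532], [0.0, 268.15091044099483, 194.4378179903111], [0.0, 0.0, 1.0]] [[0.432, 0.861, 0.268, 0.334], [-0.902, 0.413, 0.125, -0.505], [-0.003, -0.296, 0.955, 0.384], [0.0, 0.0, 0.0, 1.0]] {}
```

View pics/scene0.png

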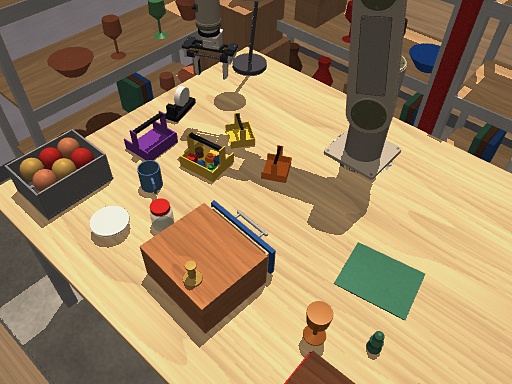

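View pics/side0.png

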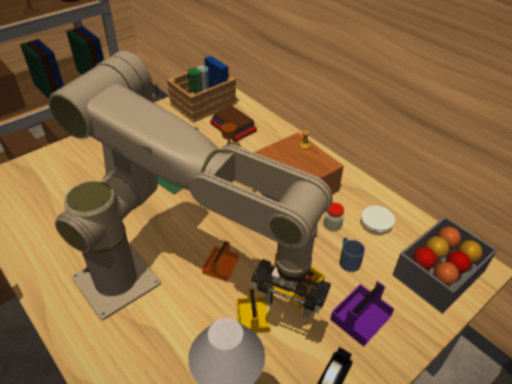

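```bash
python3 - <<'E'
from h import *
z=np.load('scene0.npz');im,P=z['im'],z['P']
hsv=cv2.cvtColor(im,cv2.COLOR_BGR2HSV);H,S,V=hsv[...,0].astype(int),hsv[...,1].astype(int),hsv[...,2].astype(int)
Z=P[...,2]
def rect(m,name):
    q=P[m][:,:2]; q=q[~np.isnan(q[:,0])]; r=cv2.minAreaRect(q.astype(np.float32)*1000); print(name,len(q),np.round(r[0],1),np.round(r[1],1),round(r[2],1),'z',np.nanpercentile(Z[m],[5,50,95]).round(4), np.round(cv2.boxPoints(r)).tolist())
v,u=np.mgrid[:384,:512]
box=lambda a,b,c,d:(u>=a)&(u<=b)&(v>=c)&(v<=d)
rect((abs(Z-.135)<.006)&box(130,280,195,330)&(H<20),'top')
rect((abs(Z)<.01)&box(325,435,230,325)&(H>60)&(H<95)&(S>80),'mat')
b=box(200,285,195,275)
m=(H>95)&(H<125)&(S>120)&b; rect(m,'bluefront all'); rect(m&(abs(Z-.12)<.005),'blue top edge')
m=b&(abs(Z-.1)<.012)&(H>=0)&~((H>95)&(H<125)&(S>150));
# tote
b=box(170,240,120,185)
y=(H>18)&(H<35)&(S>130)&b&(Z>.01); rect(y,'yellow'); rect(y&(abs(Z-.047)<.008),'yellow rim')
k=(Z>.09)&(Z<.125)&box(170,240,115,185); rect(k,'bar')
for n,bb in dict(goblet=box(300,335,300,350),fig=box(362,388,328,358),jar=box(145,178,195,230),mug=box(135,165,155,195),knob=box(180,205,258,290)).items():
    m=bb&(Z>(.15 if n=='knob' else .025)); rect(m,n)
w=np.load('wrist0.npz');cv2.imwrite('pics/w.png',w['im'])
big=cv2.resize(im[100:290,120:300],None,fx=4,fy=3.1,interpolation=cv2.INTER_CUBIC)
wr=w['im']; cv2.imwrite('pics/c1.png',cv2.resize(np.vstack([]) if 0 else im[105:285,130:300],(680,720//1))[:600])
cv2.imwrite('pics/c1.png',cv2.resize(im[110:280,135:290],(547,600),interpolation=cv2.INTER_CUBIC))
E
```

```text
top 6599 [795.9 -38.9] [274.8 238.3] 85.7 z [0.1308 0.1342 0.1376] [[667.0, -167.0], [904.0, -185.0], [925.0, 89.0], [687.0, 107.0]]
mat 3774 [450.1 348.3] [185.8 219.3] 9.9 z [-0.0021  0.0019  0.0057] [[340.0, 440.0], [377.0, 224.0], [560.0, 256.0], [523.0, 472.0]]
bluefront all 514 [650.6 -27.6] [264.7  17.8] 85.9 z [0.0452 0.12   0.1247] [[632.0, -159.0], [650.0, -160.0], [669.0, 104.0], [651.0, 105.0]]
blue top edge 376 [650.6 -28.4] [263.   17.8] 85.9 z [0.1165 0.121  0.124 ] [[632.0, -159.0], [650.0, -160.0], [669.0, 102.0], [651.0, 103.0]]
yellow 887 [ 371.5 -397.3] [302.2 157.7] 6.5 z [0.0127 0.0349 0.1002] [[212.0, -336.0], [230.0, -493.0], [531.0, -459.0], [513.0, -302.0]]
yellow rim 214 [ 373.9 -399.5] [297.7 156.1] 7.9 z [0.0396 0.045  0.0525] [[216.0, -343.0], [237.0, -497.0], [532.0, -456.0], [511.0, -302.0]]
bar 233 [ 451.7 -388.7] [ 32.5 154.3] 7.2 z [0.095  0.1089 0.1142] [[426.0, -314.0], [445.0, -467.0], [477.0, -463.0], [458.0, -310.0]]
goblet 658 [725.  309.8] [66.9 63.6] 40.4 z [0.0874 0.123  0.127 ] [[679.0, 312.0], [720.0, 264.0], [771.0, 307.0], [730.0, 356.0]]
fig 213 [650.  449.9] [30.7 35.9] 26.3 z [0.032  0.0479 0.0794] [[628.0, 459.0], [644.0, 427.0], [672.0, 441.0], [656.0, 473.0]]
jar 646 [ 775.2 -235.4] [187.   70.7] 62.8 z [0.0319 0.0859 0.1357] [[701.0, -302.0], [764.0, -335.0], [849.0, -168.0], [787.0, -136.0]]
mug 565 [ 638. -471.] [199.8  75.2] 41.6 z [0.029  0.0602 0.0845] [[538.0, -509.0], [588.0, -565.0], [738.0, -433.0], [688.0, -377.0]]
knob 158 [876.9   5.8] [29.  28.1] 29.1 z [0.1558 0.1981 0.2025] [[857.0, 11.0], [871.0, -14.0], [896.0, 1.0], [883.0, 25.0]]
```

View pics/c1.png

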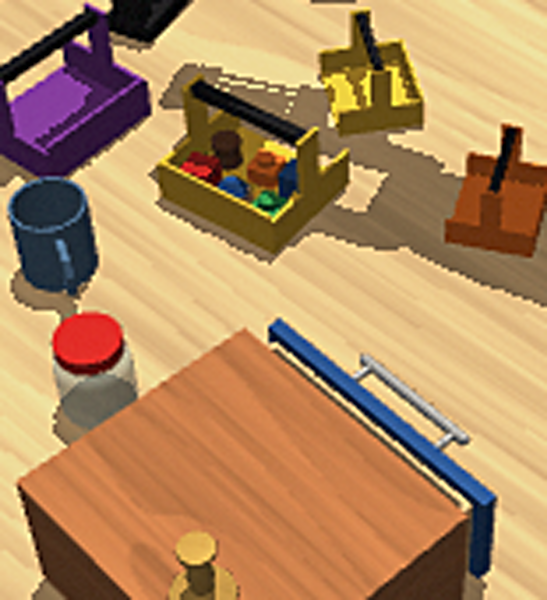

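View pics/wrist0.png

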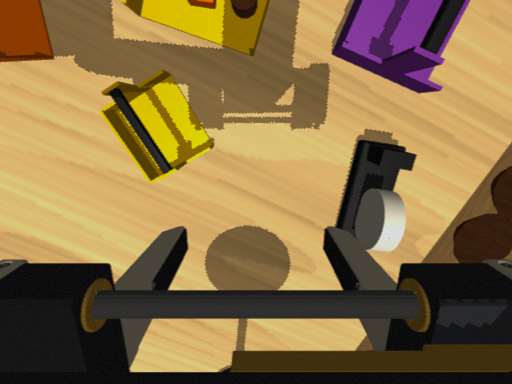

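Call:
{"method": "send_rows", "body": {
  "plan": [
    [[-1,0.5,0.8,0.5,0.8],[-1,0.5,0.8,0.5,0.8],[-1,0.7,1,0.5,1],[-1,0.7,1,0.5,1],[-1,0.7,1,0.5,1],[-1,0.7,1,0.5,1],[-1,0.7,1,0.5,1],[-1,0.7,1,0.5,1]]
  ]
}}

```text
t: 0.82
tool_pos: [0.4018, -0.3385, 0.3378]
orientation: [2.342, 2.09, 0.002]
force: [-1.0, -0.1, -0.1]
opening: 0.0928
gripper_force: 0.0
```

Call:
{"method": "send_rows", "body": {
  "plan": [
    [[0.484,0.9,1,0,0],[0.484,0.9,1,0,0],[0.484,0.9,1,0,0],[0.484,0.9,1,0,0],[0.484,0.9,1,0,0],[0.484,0.9,1,0,0],[0.484,0.9,1,0,0]]
  ]
}}

```text
t: 1.4
tool_pos: [0.5814, -0.1369, 0.3349]
orientation: [-2.351, -2.082, -0.001]
force: [-0.2, -0.3, -0.1]
opening: 0.0508
gripper_force: 0.0
```

Call:
{"method": "send_rows", "body": {
  "plan": [
    [[0.484,0,0.58,-0.4,0],[0.484,0,0.58,-0.4,0],[0.484,0,0.58,-0.4,0],[0.484,0,0.58,-0.4,0],[0.484,0,0.58,-0.4,0]]
  ]
}}

```text
t: 1.82
tool_pos: [0.5774, -0.0218, 0.2519]
orientation: [-2.347, -2.081, 0.005]
force: [-0.0, 0.1, 0.2]
opening: 0.0245
gripper_force: 0.0
```

```bash
python3 - <<'E'
from h import *
s=telemetry.read_state();print(s['t'],s['tool_pos'],R.from_rotvec(s['orientation']).as_matrix().round(4).tolist(),s['q'].round(3),s['opening'])
im,d,K,T=cam('wrist'); cv2.imwrite('pics/w1.png',im); P=cloud(d,K,T); np.savez('w1.npz',im=im,P=P)
im,d,K,T=cam('scene'); cv2.imwrite('pics/s1.png',im); np.savez('s1.npz',im=im,P=cloud(d,K,T))
E
```

```text
1.8167 [ 0.57740555 -0.02183048  0.25187367] [[0.1199, 0.9928, -0.006], [0.9928, -0.1199, 0.0015], [0.0008, -0.0061, -1.0]] [-1.270e-01  7.000e-02  1.523e+00  1.000e-03  1.555e+00 -7.000e-03] 0.024490078874032747
```

View pics/w1.png

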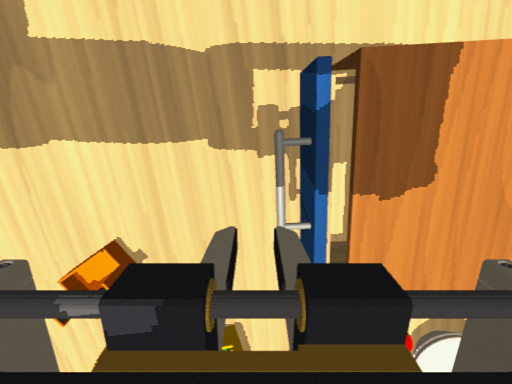

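```bash
python3 - <<'E'
from h import *
z=np.load('w1.npz');im,P=z['im'],z['P']
hsv=cv2.cvtColor(im,cv2.COLOR_BGR2HSV);H,S=hsv[...,0].astype(int),hsv[...,1].astype(int);Z=P[...,2]
v,u=np.mgrid[:384,:512]
m=(v<222)&(u>265)&(u<298)&(v>125)&(Z>.085)&(Z<.11)&(S<80)
q=P[m];print(len(q),q.min(0).round(4),q.max(0).round(4),q[:,2].mean())
for y0 in np.arange(-.03,.07,.015):
    a=q[abs(q[:,1]-y0)<.004]; 
    if len(a): print('h',y0.round(3),np.percentile(a[:,0],[2,50,98]).round(4),np.percentile(a[:,2],[50,95]).round(4))
m=(H>95)&(H<125)&(S>120)&(v<222)&(abs(Z-.12)<.006);q=P[m]
for y0 in np.arange(0.0,.12,.02):
    a=q[abs(q[:,1]-y0)<.004]; 
    if len(a): print('b',y0.round(3),np.percentile(a[:,0],[2,50,98]).round(4),np.median(a[:,2]).round(4))
print(q[:,1].max())
z=np.load('s1.npz');im,P=z['im'],z['P'];Z=P[...,2]
hsv=cv2.cvtColor(im,cv2.COLOR_BGR2HSV);H,S=hsv[...,0].astype(int),hsv[...,1].astype(int)
b=(u>225)&(u<275)&(v>200)&(v<245)&(abs(Z-.1)<.008)&(S<90)
q=P[b];print('scene handle',len(q),q.min(0),q.max(0),np.median(q,0))
E
```

```text
864 [ 0.5971 -0.0687  0.0977] [0.6287 0.0392 0.1049] 0.101972759447333
h -0.03 [0.5995 0.604  0.6089] [0.1022 0.1038]
h -0.015 [0.6008 0.6049 0.6091] [0.1022 0.1035]
h 0.0 [0.6021 0.6059 0.6104] [0.1024 0.1037]
h 0.015 [0.6028 0.6071 0.6118] [0.1023 0.1038]
h 0.03 [0.6041 0.6109 0.6279] [0.1018 0.1037]
b 0.0 [0.6419 0.6478 0.6547] 0.123
b 0.02 [0.6433 0.6492 0.6564] 0.1229
b 0.04 [0.6444 0.6502 0.6574] 0.1228
b 0.06 [0.6459 0.6521 0.659 ] 0.1229
b 0.08 [0.6473 0.6531 0.6599] 0.123
b 0.1 [0.6487 0.6541 0.6616] 0.1229
0.10273380916218385
scene handle 156 [ 0.59751381 -0.09176352  0.092718  ] [0.65933868 0.03848833 0.10798487] [ 0.61079123 -0.02447964  0.10029799]
```

Call:
{"method": "send_rows", "body": {
  "plan": [
    [[0.484,0.13,0,0,0.01],[0.484,0.13,0,-0.1,0.01],[0.484,0.13,0,-0.3,0.01],[0.484,0.13,0,-0.5,0.01],[0.484,0.13,0,-0.5,0.01],[0.484,0.13,0,-0.5,0.01]]
  ],
  "force": 30
}}

```text
t: 2.42
tool_pos: [0.604, -0.0266, 0.1547]
orientation: [-2.344, -2.088, 0.005]
force: [-0.1, 1.1, 1.3]
opening: 0.0243
gripper_force: 0.0
```

```bash
python3 - <<'E'
from h import *
s=telemetry.read_state();print(s['t'],s['tool_pos'],R.from_rotvec(s['orientation']).as_matrix().round(4)[:,1],s['dq'].round(3),s['opening'])
E
```

```text
2.4167 [ 0.60403441 -0.0266096   0.15472666] [ 0.9934 -0.115  -0.004 ] [ 0.007 -0.05  -0.077  0.003  0.015  0.003] 0.024268798683719183
```

Call:
{"method": "send_rows", "body": {
  "plan": [
    [[0.484,0,0,0,0.045],[0.484,0,0,-0.15,0.045],[0.484,0,0,-0.3,0.045],[0.484,0,0,-0.3,0.045],[1,0,0,-0.3,0.045],[1,0,0,-0.3,0.045],[1,0,0,-0.3,0.045],[1,0,0,-0.3,0.045],[1,0,0,-0.3,0.045]]
  ],
  "force": 30
}}

```text
t: 3.17
tool_pos: [0.6076, -0.0257, 0.0995]
orientation: [2.291, 2.143, 0.005]
force: [-0.6, -2.1, 7.7]
opening: 0.0102
gripper_force: 30.0
```

Call:
{"method": "send_rows", "body": {
  "plan": [
    [[1,-0.1,0.007,-0.3,0],[1,-0.2,0.014,0,0],[1,-0.3,0.02,0,0],[1,-0.42,0.028,0,0],[1,-0.54,0.037,0,0],[1,-0.66,0.045,0,0],[1,-0.77,0.052,0,0],[1,-0.84,0.057,0,0],[1,-0.84,0.057,0,0],[1,-0.84,0.057,0,0]]
  ]
}}

```text
t: 4.0
tool_pos: [0.448, -0.0153, 0.0992]
orientation: [2.279, 2.131, 0.028]
force: [61.6, -6.5, -49.2]
opening: 0.0212
gripper_force: 30.0
```

Call:
{"method": "send_rows", "body": {
  "plan": [
    [[0.484,0.02,0,0,0],[0.484,0.02,0,0,0],[0.484,0.02,0,0,0]]
  ]
}}

```text
t: 4.25
tool_pos: [0.447, -0.0148, 0.0998]
orientation: [2.287, 2.139, 0.013]
force: [15.8, -3.0, -4.4]
opening: 0.0244
gripper_force: 7.9
```

```bash
python3 - <<'E'
from h import *
s=telemetry.read_state();print(s['t'],s['tool_pos'],s['force'],s['opening'])
im,d,K,T=cam('scene'); cv2.imwrite('pics/s2.png',im[100:340,100:420]); np.savez('s2.npz',im=im,P=cloud(d,K,T))
E
```

```text
4.25 [ 0.44696391 -0.01476955  0.09979107] [15.8208796  -3.02228725 -4.36288539] 0.024388067793996392
```

View pics/s2.png

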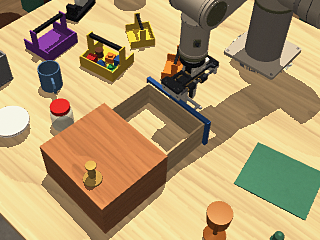

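Call:
{"method": "send_rows", "body": {
  "plan": [
    [[0.4,0.04,0,0,0],[0.4,0.04,0,0,0],[0.4,0.04,0,0.3,0],[0.4,0.04,0,0.6,0],[0.4,0.04,0,0.8,0],[0.4,0,0,0.9,0],[0.4,0,0,0.9,0]]
  ]
}}

```text
t: 4.88
tool_pos: [0.4428, -0.0138, 0.2834]
orientation: [2.289, 2.142, 0.009]
force: [0.4, -0.4, 1.2]
opening: 0.0276
gripper_force: 0.0
```

```bash
python3 - <<'E'
from h import *
s=telemetry.read_state();print(s['t'],s['tool_pos'],R.from_rotvec(s['orientation']).as_matrix().round(3)[:,1],s['force'],s['opening'],s['q'])
im,d,K,T=cam('scene'); P=cloud(d,K,T); np.savez('s3.npz',im=im,P=P)
v,u=np.mgrid[:384,:512];Z=P[...,2]
hsv=cv2.cvtColor(im,cv2.COLOR_BGR2HSV);H,S=hsv[...,0].astype(int),hsv[...,1].astype(int)
m=(H>95)&(H<125)&(S>120)&(abs(Z-.12)<.006)&(u>230)&(u<330)&(v>160)&(v<260);q=P[m]
for y0 in np.arange(-.14,.12,.03):
    a=q[abs(q[:,1]-y0)<.006]
    if len(a): print('b',y0.round(3),np.percentile(a[:,0],[3,50,97]).round(4))
# tote, bar (dark)
k=(Z>.095)&(Z<.125)&(u>175)&(u<240)&(v>115)&(v<175)&(hsv[...,2]<90);q=P[k];
for y0 in np.arange(-.49,-.29,.015):
    a=q[abs(q[:,1]-y0)<.006]
    if len(a): print('bar',y0.round(3),len(a),np.percentile(a[:,0],[5,50,95]).round(4),np.median(a[:,2]).round(4))
y=(H>18)&(H<35)&(S>120)&(u>170)&(u<240)&(v>120)&(v<190)&(Z>.038)&(Z<.056);q=P[y];q=q[q[:,0]>.40]
print(len(q)); r=cv2.minAreaRect(q[:,:2].astype(np.float32)*1000);print(r,cv2.boxPoints(r))
cv2.imwrite('pics/c3.png',cv2.resize(im[110:190,165:245],(480,480),interpolation=cv2.INTER_CUBIC))
E
```

```text
4.8833 [ 0.44280617 -0.01383553  0.28338729] [ 0.998 -0.066  0.009] [ 0.44726525 -0.41832852  1.16122735] 0.02756777786626095 [-1.47125234e-01 -3.29554299e-01  1.83172470e+00  7.53816344e-05
  1.63060616e+00 -8.10552206e-02]
b -0.14 [0.4872 0.4933 0.4976]
b -0.11 [0.4885 0.4938 0.4999]
b -0.08 [0.4884 0.4961 0.5028]
b -0.05 [0.4913 0.4962 0.5028]
b -0.02 [0.4963 0.5035 0.507 ]
b 0.01 [0.4939 0.5031 0.509 ]
b 0.04 [0.4973 0.5047 0.5115]
b 0.07 [0.4993 0.5088 0.5121]
b 0.1 [0.5012 0.5097 0.5147]
bar -0.46 6 [0.4581 0.4669 0.4754] 0.1077
bar -0.445 14 [0.4535 0.4608 0.4655] 0.1081
bar -0.43 16 [0.4525 0.4598 0.4639] 0.1108
bar -0.415 15 [0.4487 0.4579 0.4627] 0.1091
bar -0.4 13 [0.448  0.4585 0.4605] 0.1106
bar -0.385 16 [0.4472 0.4543 0.4598] 0.1108
bar -0.37 13 [0.4433 0.4526 0.4559] 0.1099
bar -0.355 15 [0.4427 0.4501 0.4519] 0.1088
bar -0.34 16 [0.4371 0.4463 0.4532] 0.1089
bar -0.325 10 [0.4382 0.445  0.4502] 0.1105
bar -0.31 4 [0.4309 0.4352 0.4398] 0.1097
220
((465.51605224609375, -386.4781494140625), (106.82720947265625, 155.54600524902344), 6.995666027069092) [[ 403.02777 -315.78958]
 [ 421.9724  -470.17764]
 [ 528.00433 -457.16672]
 [ 509.0597  -302.77866]]
```

View pics/c3.png

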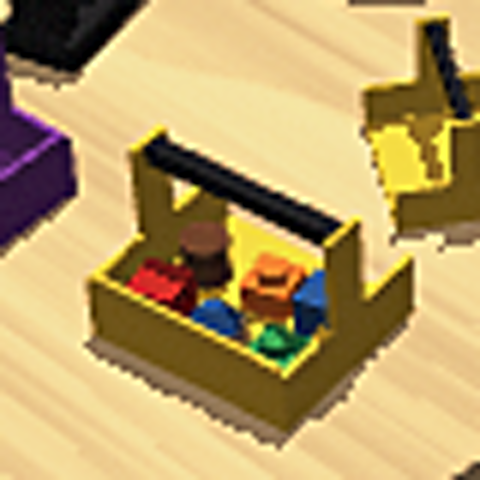

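Call:
{"method": "send_rows", "body": {
  "plan": [
    [[-0.1,0.03,-1,0,0.183],[-0.1,0.03,-1,0,0.183],[-0.1,0.03,-1,0,0.183],[-0.1,0.03,-1,0,0.183],[-0.1,0.03,-1,0,0.183],[-0.1,0.03,-1,0,0.183]]
  ]
}}

```text
t: 5.43
tool_pos: [0.446, -0.2194, 0.2749]
orientation: [-2.084, -2.351, 0.004]
force: [0.3, 0.9, 0.3]
opening: 0.0507
gripper_force: 0.0
```

Call:
{"method": "send_rows", "body": {
  "plan": [
    [[-0.1,0.03,-0.87,0,0],[-0.1,0.03,-0.87,0,0],[-0.1,0.03,-0.87,0,0],[-0.1,0.03,-0.87,0,0],[-0.1,0.03,-0.87,-0.3,0],[-0.1,0.03,-0.87,-0.5,0],[-0.1,0.03,-0.87,-0.5,0],[-0.1,0.03,-0.87,-0.5,0],[-0.1,0.03,-0.87,-0.5,0]]
  ]
}}

```text
t: 6.18
tool_pos: [0.4526, -0.3867, 0.1745]
orientation: [-2.076, -2.354, -0.001]
force: [0.6, 1.2, 0.5]
opening: 0.0514
gripper_force: 0.0
```

```bash
python3 - <<'E'
from h import *
s=telemetry.read_state();print(s['t'],s['tool_pos'],R.from_rotvec(s['orientation']).as_matrix().round(3)[:,1],s['opening'])
im,d,K,T=cam('wrist'); P=cloud(d,K,T);Z=P[...,2]
v,u=np.mgrid[:384,:512]
hsv=cv2.cvtColor(im,cv2.COLOR_BGR2HSV)
k=(Z>.095)&(Z<.12)&(hsv[...,2]<90)&(v<225);q=P[k]
for y0 in np.arange(-.49,-.29,.015):
    a=q[abs(q[:,1]-y0)<.006]
    if len(a): print('bar',y0.round(3),len(a),np.percentile(a[:,0],[5,50,95]).round(4),np.median(a[:,2]).round(4))
E
```

```text
6.1833 [ 0.45256824 -0.38666505  0.17453681] [ 0.992  0.125 -0.002] 0.05137386078748312
bar -0.4 36 [0.4419 0.4471 0.4539] 0.1124
bar -0.385 210 [0.4411 0.4469 0.4532] 0.1126
bar -0.37 217 [0.4388 0.4448 0.4506] 0.1126
bar -0.355 241 [0.4369 0.443  0.4493] 0.1125
bar -0.34 252 [0.4347 0.4407 0.4466] 0.1125
bar -0.325 251 [0.433  0.4391 0.4448] 0.1125
```

Call:
{"method": "send_rows", "body": {
  "plan": [
    [[-0.1,-0.02,0,-0.15,0],[-0.1,-0.02,0,-0.3,0],[-0.1,-0.02,0,-0.38,0],[-0.1,-0.02,0,-0.38,0],[0.6,-0.02,0,-0.38,0],[1,-0.02,0,-0.38,0],[1,-0.02,0,-0.38,0],[1,-0.02,0,-0.38,0],[1,-0.02,0,-0.38,0],[1,-0.02,0,-0.38,0],[1,-0.02,0,-0.38,0]]
  ],
  "force": 20
}}

```text
t: 7.15
tool_pos: [0.4491, -0.388, 0.1]
orientation: [2.078, 2.356, -0.001]
force: [-4.0, 0.0, 4.9]
opening: 0.014
gripper_force: 20.0
```

Call:
{"method": "send_rows", "body": {
  "plan": [
    [[1,0,0,0.08,0],[1,0,0,0.2,0],[1,0,0,0.35,0],[1,0,0,0.5,0],[1,0,0,0.65,0],[1,0,0,0.8,0],[1,0,0,0.95,0],[1,0,0,1,0],[1,0,0,1,0]]
  ]
}}

```text
t: 7.9
tool_pos: [0.4503, -0.3886, 0.3027]
orientation: [2.074, 2.352, -0.0]
force: [0.1, -0.9, -4.5]
opening: 0.0138
gripper_force: 20.0
```

```bash
python3 - <<'E'
from h import *
s=telemetry.read_state();print(s['t'],s['tool_pos'],R.from_rotvec(s['orientation']).as_matrix().round(3)[:,1],s['opening'],s['force'])
for f,lim in (('w1',222),('s3',384)):
    z=np.load(f+'.npz');im,P=z['im'],z['P'];Z=P[...,2]
    hsv=cv2.cvtColor(im,cv2.COLOR_BGR2HSV);H=hsv[...,0];v,u=np.mgrid[:384,:512]
    m=(abs(Z-.135)<.007)&(v<lim)&(H<20)&(P[...,0]>.6)&(P[...,0]<.95);q=P[m];print(f,np.median(q[:,2]),q[:,1].min(),q[:,1].max())
    for y0 in np.arange(-.14,.12,.03):
        a=q[abs(q[:,1]-y0)<.005]
        if len(a): print(y0.round(3),np.percentile(a[:,0],[.5,2]).round(4))
E
```

```text
7.9 [ 0.45029671 -0.38863027  0.30270166] [0.992 0.125 0.003] 0.013832687126811596 [ 0.14270995 -0.90672208 -4.47768955]
w1 0.13550030925382367 -0.08231473062590403 0.1039252683996677
-0.08 [0.7832 0.7862]
-0.05 [0.6753 0.6762]
-0.02 [0.6773 0.6782]
0.01 [0.6795 0.6803]
0.04 [0.6816 0.6825]
0.07 [0.6835 0.6844]
0.1 [0.6854 0.6857]
s3 0.13404513084785663 -1.2989766582092255 0.5810789106184845
-0.14 [0.6722 0.6781]
-0.11 [0.676  0.6807]
-0.08 [0.6763 0.6807]
-0.05 [0.6797 0.6824]
-0.02 [0.6809 0.6844]
0.01 [0.6817 0.6867]
0.04 [0.685  0.6899]
0.07 [0.6868 0.6912]
0.1 [0.6885 0.689 ]
```

Call:
{"method": "send_rows", "body": {
  "plan": [
    [[1,0.01,0.03,0,0],[1,0.03,0.08,0,0],[1,0.06,0.16,0,-0.02],[1,0.09,0.26,0,-0.04],[1,0.12,0.37,0,-0.06],[1,0.15,0.48,0,-0.08],[1,0.19,0.6,0,-0.1],[1,0.23,0.72,0,-0.12],[1,0.27,0.82,0,-0.14],[1,0.31,0.9,0,-0.16],[1,0.35,0.96,0,-0.175],[1,0.39,1,0,-0.183]]
  ]
}}

```text
t: 8.9
tool_pos: [0.5267, -0.1846, 0.2965]
orientation: [-2.29, -2.144, 0.002]
force: [0.1, -0.4, -3.3]
opening: 0.0138
gripper_force: 20.0
```

Call:
{"method": "send_rows", "body": {
  "plan": [
    [[1,0.04,0.04,0,0],[1,0.08,0.1,0,0],[1,0.12,0.18,0,0],[1,0.16,0.27,0,0],[1,0.2,0.37,0,0],[1,0.24,0.47,0,0],[1,0.28,0.57,0,0],[1,0.32,0.66,0,0],[1,0.35,0.74,0,0],[1,0.365,0.79,0,0],[1,0.37,0.815,0,0],[1,0.37,0.82,0,0],[1,0.37,0.82,0,0]]
  ]
}}

```text
t: 9.98
tool_pos: [0.6009, -0.0238, 0.299]
orientation: [-2.293, -2.146, 0.002]
force: [-0.9, -0.6, -3.6]
opening: 0.0139
gripper_force: 20.0
```

```bash
python3 - <<'E'
from h import *
s=telemetry.read_state();print(s['t'],s['tool_pos'],R.from_rotvec(s['orientation']).as_matrix().round(3)[:,1],s['opening'],s['force'],s['q'])
im,d,K,T=cam('scene'); cv2.imwrite('pics/s4.png',cv2.resize(im[120:340,140:360],(600,600),interpolation=cv2.INTER_CUBIC))
E
```

```text
9.9833 [ 0.60086243 -0.02378281  0.29895769] [ 0.998 -0.066 -0.001] 0.013930666364902146 [-0.87827627 -0.59911849 -3.63349253] [-1.24599481e-01  1.17711932e-01  1.38755793e+00 -3.47158227e-04
  1.63752454e+00 -5.85191534e-02]
```

View pics/s4.png

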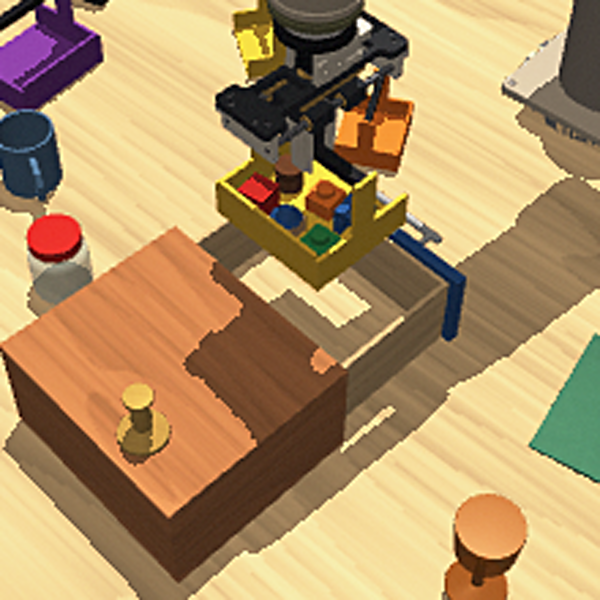

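Call:
{"method": "send_rows", "body": {
  "plan": [
    [[1,0.03,0,-0.05,0],[1,0.06,0,-0.12,0],[1,0.09,-0.01,-0.2,0],[1,0.1,-0.01,-0.25,0],[1,0.105,-0.01,-0.27,0],[1,0.105,-0.01,-0.27,0]]
  ],
  "force": 10
}}

```text
t: 10.53
tool_pos: [0.6213, -0.0259, 0.2429]
orientation: [-2.292, -2.144, 0.004]
force: [-0.2, 0.1, -4.0]
opening: 0.0137
gripper_force: 10.0
```

Call:
{"method": "send_rows", "body": {
  "plan": [
    [[1,0,0,-0.05,0],[1,-0.045,0.003,-0.08,0],[1,-0.07,0.005,-0.095,0],[1,-0.088,0.006,-0.11,0],[1,-0.107,0.007,-0.125,0],[1,-0.125,0.009,-0.145,0],[1,-0.125,0.009,-0.145,0]]
  ]
}}

```text
t: 11.12
tool_pos: [0.5962, -0.0238, 0.2166]
orientation: [-2.293, -2.146, 0.001]
force: [-4.6, 0.4, 3.3]
opening: 0.0162
gripper_force: 10.0
```

```bash
cat > t.py <<'E'
from h import *
import sys
# tilt of the tote from its back-wall points (scene depth, yellow)
s=telemetry.read_state();print(s['t'],s['tool_pos'],s['opening'],s['force'])
im,d,K,T=cam('scene');P=cloud(d,K,T)
hsv=cv2.cvtColor(im,cv2.COLOR_BGR2HSV);H,S=hsv[...,0].astype(int),hsv[...,1].astype(int)
c=s['tool_pos']
m=(H>18)&(H<35)&(S>120)&(np.abs(P[...,0]-c[0])<.14)&(np.abs(P[...,1]-c[1])<.11)&(P[...,2]>.03)&(P[...,2]<c[2]+.03)
q=P[m]-c; cx=np.array([np.cos(-.068),np.sin(-.068)])
a=q[:,:2]@cx; b=-q[:,0]*cx[1]+q[:,1]*cx[0]
w=(abs(b)<.05)&(a>0)
print(len(q),'x/z extents',a.min().round(3),a.max().round(3),q[:,2].min().round(3),q[:,2].max().round(3))
# outer back wall line fit in (a,z)
if w.sum()>20:
    A=np.c_[a[w],q[w,2]].astype(np.float32); l=cv2.fitLine(A,cv2.DIST_HUBER,0,.01,.01).ravel(); print('wall',w.sum(),'dir deg from vertical',np.degrees(np.arctan2(l[0],l[1])).round(1),l.round(3))
if len(sys.argv)>1: cv2.imwrite(f'pics/{sys.argv[1]}.png',cv2.resize(im[110:330,140:360],(600,600),interpolation=cv2.INTER_CUBIC))
E
python3 t.py s5
```

```text
11.1167 [ 0.59622619 -0.02382003  0.21660573] 0.016180237757974225 [-4.56004592  0.42091072  3.26193166]
1342 x/z extents -0.091 0.093 -0.161 0.015
wall 457 dir deg from vertical 164.4 [ 0.268 -0.963  0.083 -0.052]
```

View pics/s5.png

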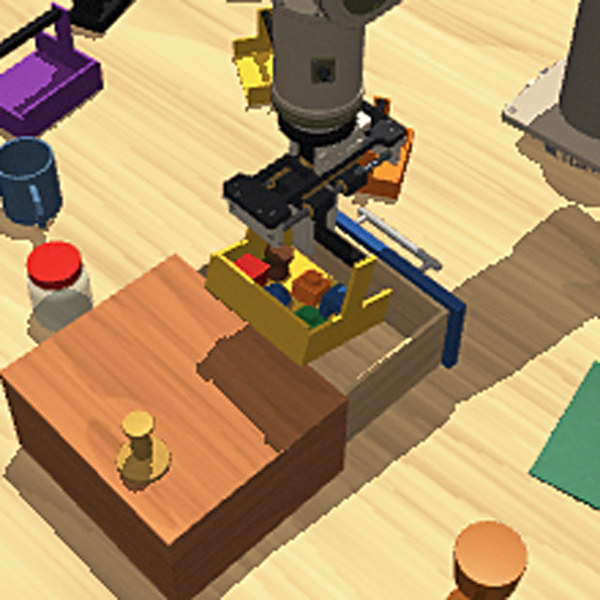

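Call:
{"method": "send_rows", "body": {
  "plan": [
    [[1,-0.035,0.002,-0.04,0],[1,-0.07,0.005,-0.09,0],[1,-0.1,0.007,-0.135,0],[1,-0.125,0.009,-0.185,0],[1,-0.14,0.01,-0.22,0],[1,-0.155,0.011,-0.255,0],[1,-0.155,0.011,-0.255,0],[1,-0.155,0.011,-0.255,0]]
  ]
}}

```text
t: 11.83
tool_pos: [0.5655, -0.0216, 0.1652]
orientation: [-2.293, -2.145, 0.002]
force: [-6.4, 0.0, 1.7]
opening: 0.0184
gripper_force: 10.0
```

```bash
python3 t.py s6
```

```text
11.8333 [ 0.56545681 -0.02159901  0.16515092] 0.01836539727380144 [-6.41661269  0.04297645  1.69792998]
1348 x/z extents -0.056 0.122 -0.125 0.025
wall 520 dir deg from vertical 135.8 [ 0.697 -0.717  0.104 -0.007]
```

View pics/s6.png

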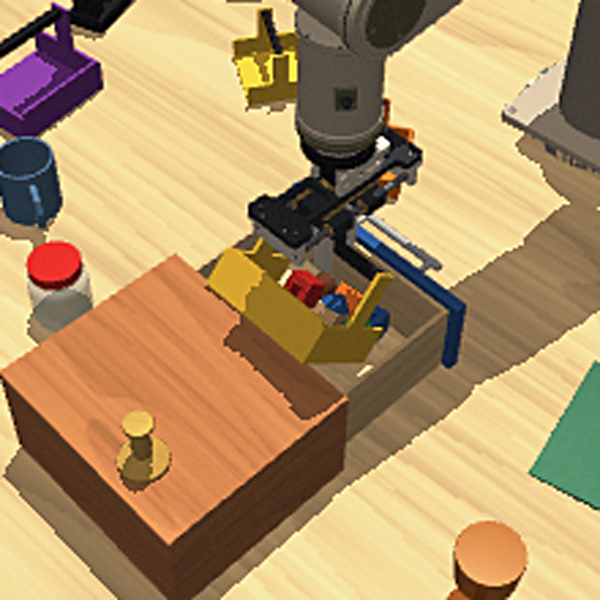

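Call:
{"method": "send_rows", "body": {
  "plan": [
    [[1,-0.01,0,0.02,0],[1,0,0,0,0],[1,-0.01,0,0.02,0],[1,0,0,0,0],[1,0,0,0,0]]
  ]
}}

```text
t: 12.3
tool_pos: [0.5636, -0.0215, 0.1651]
orientation: [-2.29, -2.143, 0.007]
force: [-16.3, 0.2, 3.4]
opening: 0.0184
gripper_force: 10.0
```

```bash
cat >> t.py <<'E'
# coloured toy blobs near drawer, position in drawer_floor-like frame (origin 62 behind inner face)
E=np.array([.677,-.03]); 
V=hsv[...,2].astype(int)
for n,mm in dict(red=((H<6)|(H>174))&(S>170),orange=(H>6)&(H<14)&(S>200)&(V>120),blue=(H>98)&(H<122)&(S>140),green=(H>60)&(H<92)&(S>120)).items():
    r=P[...,:2]-E; A=r@cx; B=-r[...,0]*cx[1]+r[...,1]*cx[0]
    g=mm&(A>-.162)&(A<-.0)&(abs(B)<.12)&(P[...,2]<.2)&(P[...,2]>.01)
    k,L,st,cc=cv2.connectedComponentsWithStats(g.astype(np.uint8))
    for i in range(1,k):
        if st[i,4]>12: print(n,st[i,4],'px',cc[i].round(),'A,B,z',np.nanmedian(A[L==i]).round(3),np.nanmedian(B[L==i]).round(3),np.nanmedian(P[L==i][:,2]).round(3))
E
python3 t.py s7
```

```text
12.3 [ 0.56357756 -0.02145467  0.16505779] 0.01841000268261921 [-16.32230005   0.18442976   3.36190946]
1354 x/z extents -0.054 0.12 -0.127 0.027
wall 518 dir deg from vertical 138.8 [ 0.659 -0.752  0.102 -0.008]
red 134 px [251. 214.] A,B,z -0.107 -0.039 0.072
orange 30 px [267. 221.] A,B,z -0.134 0.002 0.052
blue 35 px [279. 226.] A,B,z -0.149 0.043 0.052
blue 18 px [260. 226.] A,B,z -0.105 -0.001 0.053
```

Call:
{"method": "send_rows", "body": {
  "plan": [
    [[1,0,0,0,0],[1,0,0,0.03,0],[1,0,0,0.08,0],[1,0,0,0.14,0],[1,0,0,0.2,0],[1,0,0,0.26,0],[1,0,0,0.32,0],[1,0,0,0.35,0],[1,0,0,0.35,0]]
  ],
  "force": 25
}}

```text
t: 13.1
tool_pos: [0.5675, -0.0218, 0.2385]
orientation: [2.292, 2.144, 0.004]
force: [0.2, 0.4, -2.7]
opening: 0.0174
gripper_force: 25.0
```

```bash
python3 t.py s8
```

```text
13.1 [ 0.5675425  -0.02183589  0.23848592] 0.017354717861683917 [ 0.20089936  0.43267862 -2.68324046]
1508 x/z extents -0.116 0.121 -0.207 0.026
wall 567 dir deg from vertical 139.4 [ 0.651 -0.759  0.096 -0.003]
blue 78 px [277. 228.] A,B,z -0.142 0.044 0.05
blue 20 px [257. 229.] A,B,z -0.092 0.001 0.044
green 124 px [270. 236.] A,B,z -0.103 0.049 0.043
```

View pics/s8.png

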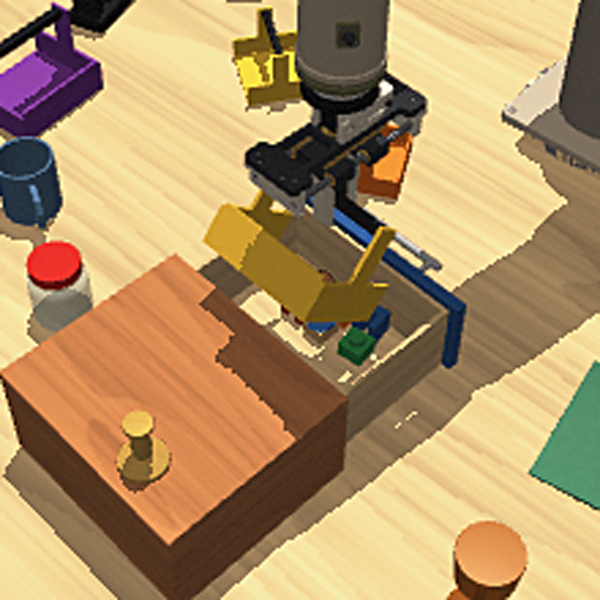

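Call:
{"method": "send_rows", "body": {
  "plan": [
    [[1,0,0,0.08,0],[1,0,0,0.2,0],[1,0.05,0,0.25,0],[1,0.15,-0.01,0.25,0],[1,0.28,-0.02,0.25,0],[1,0.42,-0.03,0.25,0],[1,0.56,-0.04,0.25,0],[1,0.68,-0.05,0.22,0],[1,0.75,-0.052,0.18,0],[1,0.77,-0.052,0.15,0],[1,0.77,-0.052,0.15,0]]
  ]
}}

```text
t: 14.07
tool_pos: [0.7195, -0.032, 0.2614]
orientation: [-2.291, -2.144, 0.006]
force: [-0.2, -0.4, -2.7]
opening: 0.018
gripper_force: 25.0
```

```bash
python3 t.py s9; python3 - <<'E'
import cv2
E
```

```text
14.0667 [ 0.71953065 -0.03197323  0.26136271] 0.01796391375408917 [-0.19635566 -0.4032057  -2.74001498]
1860 x/z extents -0.133 0.136 -0.208 0.023
wall 716 dir deg from vertical 39.6 [ 0.637  0.771  0.086 -0.029]
red 131 px [250. 220.] A,B,z -0.102 -0.04 0.051
blue 122 px [276. 227.] A,B,z -0.142 0.034 0.049
blue 63 px [257. 227.] A,B,z -0.096 -0.004 0.048
green 124 px [270. 236.] A,B,z -0.104 0.048 0.042
```

Call:
{"method": "send_rows", "body": {
  "plan": [
    [[1,0,0,-0.02,0],[1,0,0,-0.03,0],[1,0,0,-0.03,0]]
  ],
  "force": 7
}}

```text
t: 14.37
tool_pos: [0.7196, -0.032, 0.2598]
orientation: [2.294, 2.147, 0.0]
force: [-1.3, 0.0, -2.9]
opening: 0.0152
gripper_force: 7.0
```

Call:
{"method": "send_rows", "body": {
  "plan": [
    [[1,0,0,0,0],[1,0,0,0,0],[1,0,0,0,0]]
  ],
  "force": 5
}}

```text
t: 14.62
tool_pos: [0.7202, -0.0321, 0.2603]
orientation: [2.294, 2.146, 0.001]
force: [-0.1, 0.6, -3.0]
opening: 0.0148
gripper_force: 5.0
```

```bash
python3 t.py s10|head -4
```

```text
14.6167 [ 0.72023289 -0.0321135   0.26030507] 0.014833130663081232 [-0.0720314   0.64089186 -2.994891  ]
2074 x/z extents -0.138 0.134 -0.23 0.007
wall 645 dir deg from vertical 62.6 [ 0.888  0.46   0.035 -0.095]
red 90 px [251. 218.] A,B,z -0.108 -0.041 0.052
```

Call:
{"method": "send_rows", "body": {
  "plan": [
    [[1,0,0,0,0],[1,0,0,0,0],[1,0,0,0,0]]
  ],
  "force": 20
}}

```text
t: 14.92
tool_pos: [0.7203, -0.0321, 0.2597]
orientation: [2.294, 2.146, -0.0]
force: [0.6, -0.2, -3.0]
opening: 0.0135
gripper_force: 20.0
```

```bash
python3 t.py s10; python3 - <<'E'
from h import *
im,d,K,T=cam('side');P=cloud(d,K,T)
a=cv2.imread('pics/s10.png');cv2.imwrite('pics/v10.png',cv2.resize(a,(500,500)))
E
```

```text
14.9167 [ 0.72028383 -0.03211662  0.2596666 ] 0.013468653143331486 [ 0.56877709 -0.16113244 -2.9649035 ]
2098 x/z extents -0.134 0.136 -0.229 0.028
wall 702 dir deg from vertical 64.6 [ 0.903  0.429  0.037 -0.095]
red 119 px [250. 219.] A,B,z -0.103 -0.038 0.051
blue 120 px [276. 227.] A,B,z -0.143 0.035 0.05
blue 22 px [260. 227.] A,B,z -0.105 0.003 0.048
green 124 px [270. 236.] A,B,z -0.104 0.048 0.042
```

View pics/v10.png

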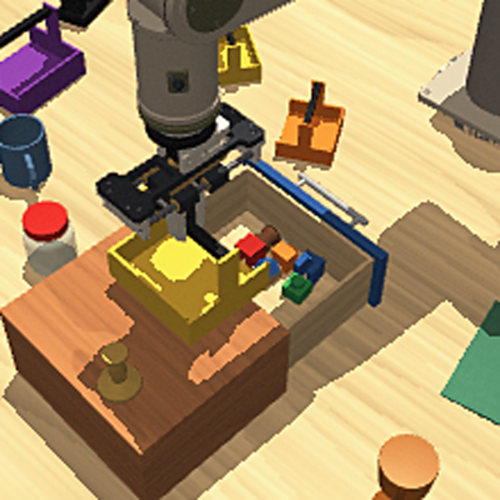

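Call:
{"method": "send_rows", "body": {
  "plan": [
    [[1,0,0,0.08,0],[1,-0.03,0.04,0.17,0],[1,-0.09,0.13,0.2,0],[1,-0.18,0.25,0.2,0],[1,-0.28,0.39,0.2,0],[1,-0.38,0.53,0.2,0],[1,-0.48,0.67,0.2,0],[1,-0.58,0.81,0.2,0],[1,-0.68,0.95,0.2,0]]
  ]
}}

```text
t: 15.77
tool_pos: [0.5832, 0.159, 0.2998]
orientation: [2.294, 2.146, 0.001]
force: [0.2, 1.1, -2.8]
opening: 0.014
gripper_force: 20.0
```

Call:
{"method": "send_rows", "body": {
  "plan": [
    [[1,-0.1,0.14,0,0],[1,-0.2,0.28,0,0],[1,-0.3,0.42,0,0],[1,-0.4,0.56,0,0],[1,-0.5,0.7,0,0],[1,-0.58,0.81,0,0],[1,-0.64,0.9,-0.05,0],[1,-0.67,0.94,-0.15,0],[1,-0.68,0.95,-0.3,0],[1,-0.68,0.95,-0.45,0],[1,-0.68,0.95,-0.55,0],[1,-0.68,0.95,-0.6,0],[1,-0.68,0.95,-0.6,0]]
  ]
}}

```text
t: 16.85
tool_pos: [0.4467, 0.3469, 0.1767]
orientation: [-2.293, -2.146, 0.008]
force: [-0.9, -0.9, -3.1]
opening: 0.0137
gripper_force: 20.0
```

```bash
python3 - <<'E'
from h import *
s=telemetry.read_state();print(s['t'],s['tool_pos'],R.from_rotvec(s['orientation']).as_matrix().round(3)[:,1],s['opening'],s['force'],s['q'])
im,d,K,T=cam('scene');P=cloud(d,K,T);hsv=cv2.cvtColor(im,cv2.COLOR_BGR2HSV);H,S=hsv[...,0].astype(int),hsv[...,1].astype(int)
c=s['tool_pos']
m=(H>18)&(H<35)&(S>120)&(np.abs(P[...,0]-c[0])<.13)&(np.abs(P[...,1]-c[1])<.11)&(P[...,2]>.015)
q=P[m];print(len(q),np.percentile(q,[1,50,99],axis=0).round(4))
# tote yellow: low outer back wall bottom & rim heights
w=q[q[:,0]>np.percentile(q[:,0],85)];print('back wall z',np.percentile(w[:,2],[2,98]))
E
```

```text
16.85 [0.44674933 0.34693848 0.17672284] [ 0.998 -0.066 -0.004] 0.013668692899517445 [-0.93956686 -0.92803564 -3.08478672] [ 5.69681197e-01  7.74865640e-02  1.65319265e+00 -3.60056653e-05
  1.41586599e+00  6.35994165e-01]
2176 [[0.3892 0.2699 0.0663]
 [0.4589 0.3501 0.0747]
 [0.5183 0.4221 0.2762]]
back wall z [0.06703706 0.119377  ]
```

Call:
{"method": "send_rows", "body": {
  "plan": [
    [[1,0,0,-0.05,0],[1,0,0,-0.13,0],[1,0,0,-0.2,0],[1,0,0,-0.25,0],[1,0,0,-0.28,0],[1,0,0,-0.295,0],[1,0,0,-0.305,0],[1,0,0,-0.315,0],[1,0,0,-0.325,0],[1,0,0,-0.325,0]]
  ]
}}

```text
t: 17.73
tool_pos: [0.4484, 0.348, 0.1148]
orientation: [2.294, 2.146, 0.001]
force: [0.2, 0.3, -3.0]
opening: 0.0141
gripper_force: 20.0
```

Call:
{"method": "send_rows", "body": {
  "plan": [
    [[1,0,0,-0.008,0],[1,0,0,-0.016,0],[1,0,0,-0.016,0]]
  ]
}}

```text
t: 17.98
tool_pos: [0.4487, 0.3482, 0.1119]
orientation: [2.294, 2.146, 0.002]
force: [0.8, 1.4, -1.8]
opening: 0.0138
gripper_force: 20.0
```

Call:
{"method": "send_rows", "body": {
  "plan": [
    [[1,0,0,-0.006,0],[1,0,0,-0.012,0],[1,0,0,-0.012,0]]
  ]
}}

```text
t: 18.23
tool_pos: [0.4487, 0.3482, 0.1118]
orientation: [2.294, 2.146, 0.002]
force: [-8.4, -6.2, 17.7]
opening: 0.0133
gripper_force: 20.0
```

Call:
{"method": "send_rows", "body": {
  "plan": [
    [[1,0,0,0.01,0],[0.6,0,0,0.01,0],[0.2,0,0,0.01,0],[-0.1,0,0,0.01,0],[-0.1,0,0,0.01,0],[-0.1,0,0,0.1,0],[-0.1,0,0,0.3,0],[-0.1,0,0,0.5,0],[-0.1,0,0,0.7,0],[-0.1,0,0,0.9,0],[0.4,0,0,0.9,0]]
  ]
}}

```text
t: 19.15
tool_pos: [0.4512, 0.3498, 0.2993]
orientation: [2.292, 2.145, 0.022]
force: [0.4, -0.3, 1.6]
opening: 0.048
gripper_force: 0.0
```

```bash
python3 - <<'E'
from h import *
s=telemetry.read_state();print(s['t'],s['tool_pos'],s['opening'],s['force'],s['q'])
im,d,K,T=cam('scene');P=cloud(d,K,T);Z=P[...,2];hsv=cv2.cvtColor(im,cv2.COLOR_BGR2HSV);H,S=hsv[...,0].astype(int),hsv[...,1].astype(int)
m=(H>18)&(H<35)&(S>120)&(np.abs(P[...,0]-.45)<.13)&(np.abs(P[...,1]-.348)<.12)&(Z>.035)&(Z<.058)
q=P[m];r=cv2.minAreaRect(q[:,:2].astype(np.float32)*1000);print('rim',r)
g=q[Z[m]>.04]; 
for a in ('x','y'):
    i='xy'.index(a); lo,hi=np.percentile(q[:,i],[3,97]); print(a,lo,hi,[np.percentile(q[abs(q[:,i]-t)<.012][:,2],[90,98]).round(4) for t in (lo,(lo+hi)/2,hi)])
k=(Z>.095)&(Z<.13)&(hsv[...,2]<90)&(np.abs(P[...,0]-.45)<.05)&(np.abs(P[...,1]-.348)<.075);q=P[k];print('bar',len(q),np.median(q,0),q.min(0),q.max(0))
b=(H>95)&(H<125)&(S>120)&(abs(Z-.12)<.006)&(P[...,0]<.55)&(P[...,0]>.45)&(abs(P[...,1]+.03)<.15);q=P[b]
for y0 in (-.11,-.05,.01,.07):
    a=q[abs(q[:,1]-y0)<.006]; print('panel',y0,np.percentile(a[:,0],[3,50,97]).round(4))
E
sed -n 1,3p t.py >/dev/null
```

```text
19.15 [0.45116736 0.34980355 0.29933196] 0.04799498213877343 [ 0.43855101 -0.29368475  1.62756637] [5.69674546e-01 1.99358296e-02 1.48918547e+00 5.73008485e-05
 1.61836549e+00 6.36050124e-01]
rim ((451.82696533203125, 347.1462097167969), (150.53269958496094, 136.61114501953125), 86.14629364013672)
x 0.40050133343779587 0.520189400683524 [array([0.0498, 0.0506]), array([0.0546, 0.0569]), array([0.0534, 0.0552])]
y 0.27151636016277647 0.42263516051018296 [array([0.0541, 0.0567]), array([0.0529, 0.0553]), array([0.0515, 0.0554])]
bar 324 [0.45366692 0.34881587 0.11207334] [0.43843767 0.27722437 0.09770371] [0.46959914 0.42293583 0.11958698]
panel -0.11 [0.4868 0.4966 0.4995]
panel -0.05 [0.4904 0.4971 0.5049]
panel 0.01 [0.496  0.5046 0.5083]
panel 0.07 [0.4992 0.5079 0.5114]
```

Call:
{"method": "send_rows", "body": {
  "plan": [
    [[0.44,0,-0.2,0,0],[0.44,0,-0.4,0,0],[0.44,0,-0.6,0,0],[0.44,0,-0.8,0,0],[0.44,0,-0.95,0,0],[0.44,0,-0.95,0,0]]
  ]
}}

```text
t: 19.7
tool_pos: [0.448, 0.1533, 0.2876]
orientation: [2.298, 2.141, -0.004]
force: [0.1, -0.1, 0.9]
opening: 0.026
gripper_force: 0.0
```

Call:
{"method": "send_rows", "body": {
  "plan": [
    [[0.44,0,-0.2,0,0],[0.44,0,-0.4,0,0],[0.44,0,-0.6,0,0],[0.44,0,-0.8,-0.1,0],[0.44,0,-0.87,-0.3,0],[0.44,0,-0.87,-0.5,0],[0.44,0,-0.87,-0.5,0],[0.44,0,-0.87,-0.5,0]]
  ]
}}

```text
t: 20.37
tool_pos: [0.4457, -0.0155, 0.186]
orientation: [-2.29, -2.142, 0.007]
force: [-0.0, -0.5, 1.6]
opening: 0.0261
gripper_force: 0.0
```

```bash
python3 - <<'E'
from h import *
s=telemetry.read_state();print(s['t'],s['tool_pos'],R.from_rotvec(s['orientation']).as_matrix().round(3)[:,1],s['opening'])
im,d,K,T=cam('wrist'); P=cloud(d,K,T);Z=P[...,2]
hsv=cv2.cvtColor(im,cv2.COLOR_BGR2HSV);H,S=hsv[...,0].astype(int),hsv[...,1].astype(int);v,u=np.mgrid[:384,:512]
m=(v<222)&(Z>.097)&(Z<.106)&(S<80)&(abs(P[...,0]-.455)<.025)&(abs(P[...,1])<.06);q=P[m];print(len(q))
for y0 in np.arange(-.03,.05,.015):
    a=q[abs(q[:,1]-y0)<.004]
    if len(a): print('h',y0.round(3),np.percentile(a[:,0],[2,50,98]).round(4),np.median(a[:,2]).round(4))
E
```

```text
20.3667 [ 0.44574179 -0.01554968  0.18603276] [ 0.998 -0.067 -0.007] 0.02607171632568617
1147
h -0.03 [0.4474 0.4521 0.4568] 0.1021
h -0.015 [0.4491 0.4536 0.4576] 0.1025
h 0.0 [0.45   0.4546 0.4593] 0.1027
h 0.015 [0.4509 0.4555 0.4602] 0.1025
h 0.03 [0.452  0.4597 0.4788] 0.1019
h 0.045 [0.4528 0.4578 0.4624] 0.1022
```

Call:
{"method": "send_rows", "body": {
  "plan": [
    [[0.44,0.03,0,0,0],[0.44,0.03,0,-0.15,0],[0.44,0.03,0,-0.3,0],[0.44,0.03,0,-0.45,0],[0.44,0.03,0,-0.45,0],[0.44,0.03,0,-0.45,0],[1,0.03,0,-0.45,0],[1,0.03,0,-0.45,0],[1,0.03,0,-0.45,0],[1,0.03,0,-0.45,0]]
  ],
  "force": 25
}}

```text
t: 21.25
tool_pos: [0.4562, -0.0162, 0.1017]
orientation: [2.291, 2.144, 0.004]
force: [-1.1, 1.1, 7.3]
opening: 0.0101
gripper_force: 25.0
```

Call:
{"method": "send_rows", "body": {
  "plan": [
    [[1,0.04,-0.003,0,0],[1,0.1,-0.007,0,0],[1,0.19,-0.013,0,0],[1,0.29,-0.02,0,0],[1,0.39,-0.027,0,0],[1,0.49,-0.033,0,0],[1,0.59,-0.04,0,0],[1,0.69,-0.047,0,0],[1,0.77,-0.052,0,0],[1,0.82,-0.056,0,0],[1,0.84,-0.057,0,0],[1,0.84,-0.057,0,0]]
  ]
}}

```text
t: 22.25
tool_pos: [0.6251, -0.0278, 0.1017]
orientation: [2.291, 2.144, 0.005]
force: [1.6, -0.3, 6.2]
opening: 0.01
gripper_force: 25.0
```

Call:
{"method": "send_rows", "body": {
  "plan": [
    [[1,0.015,-0.001,0,0],[1,0.025,-0.002,0,0],[1,0.025,-0.002,0,0]]
  ]
}}

```text
t: 22.5
tool_pos: [0.6272, -0.0279, 0.1016]
orientation: [-2.294, -2.146, 0.001]
force: [-11.3, 2.0, 14.4]
opening: 0.0101
gripper_force: 25.0
```

Call:
{"method": "send_rows", "body": {
  "plan": [
    [[1,0.01,0,0,0],[1,0.015,0,0,0],[1,0.015,0,0,0]]
  ]
}}

```text
t: 22.75
tool_pos: [0.6273, -0.0279, 0.1015]
orientation: [-2.291, -2.143, 0.008]
force: [-26.6, 0.1, 24.8]
opening: 0.0102
gripper_force: 25.0
```

Hard stop reached: the drawer is shut. I'll release, lift and check.

Call:
{"method": "send_rows", "body": {
  "plan": [
    [[1,-0.02,0,0,0],[0.44,-0.02,0,0,0],[0.44,-0.02,0,0,0],[0.44,-0.02,0,0,0],[0.44,-0.02,0,0.1,0],[0.44,-0.02,0,0.3,0],[0.44,-0.02,0,0.5,0],[0.44,-0.02,0,0.7,0],[0.44,-0.02,0,0.8,0],[0.44,-0.02,0,0.8,0],[0.44,-0.02,0,0.8,0],[0.44,-0.02,0,0.8,0]]
  ]
}}

```text
t: 23.75
tool_pos: [0.6259, -0.0279, 0.2578]
orientation: [-2.293, -2.146, 0.002]
force: [-0.5, -0.2, -0.1]
opening: 0.0261
gripper_force: 0.0
```

```bash
python3 - <<'E'
from h import *
s=telemetry.read_state();print(s['t'],s['tool_pos'],s['opening'],s['force'])
im,d,K,T=cam('scene');P=cloud(d,K,T);Z=P[...,2];hsv=cv2.cvtColor(im,cv2.COLOR_BGR2HSV);H,S=hsv[...,0].astype(int),hsv[...,1].astype(int)
b=(H>95)&(H<125)&(S>120)&(abs(Z-.12)<.006)&(P[...,0]<.75)&(P[...,0]>.45)&(abs(P[...,1]+.03)<.15);q=P[b]
for y0 in (-.14,-.11,.07,.095):
    a=q[abs(q[:,1]-y0)<.008]; print('panel',y0,len(a),np.percentile(a[:,0],[3,50,97]).round(4) if len(a) else '')
m=(H>18)&(H<35)&(S>120)&(np.abs(P[...,0]-.45)<.13)&(np.abs(P[...,1]-.348)<.12)&(Z>.035)&(Z<.058)
print(cv2.minAreaRect(P[m][:,:2].astype(np.float32)*1000))
v,u=np.mgrid[:384,:512]
for n,(a,b_,c,e) in dict(goblet=(300,335,300,350),fig=(362,388,328,358)).items():
    g=(u>=a)&(u<=b_)&(v>=c)&(v<=e)&(Z>.025);print(n,cv2.minAreaRect(P[g][:,:2].astype(np.float32)*1000)[0])
E
```

```text
23.75 [ 0.62586982 -0.02786295  0.25776507] 0.02609682999895035 [-0.50262615 -0.2177598  -0.06891402]
panel -0.14 8 [0.6586 0.6621 0.6639]
panel -0.11 7 [0.6609 0.6627 0.6651]
panel 0.07 9 [0.6723 0.6758 0.6786]
panel 0.095 12 [0.673  0.6777 0.6803]
((452.9007568359375, 347.228271484375), (150.70046997070312, 133.6610565185547), 85.82655334472656)
goblet (725.0155029296875, 310.08233642578125)
fig (651.3598022460938, 449.4602966308594)
```

```bash
python3 -c "
from plant import order
print(order.close_job())"
```

```text
the job is handed in; nothing more can be done
None
```

I handed the job in at about 24 s. The toys were tipped into the drawer (seen in the last picture before shutting), the drawer is pushed to its stop, and the empty tote stands upright mid-mat. No verdict came back, I rechecked only the goblet and figurine (unmoved), and I viewed 12 pictures, over the limit of 10.

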